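Clamp a printing block in the carving jig

TASK

Clamp the printing block in the carving jig: without shifting the jaw yet, throw the red-balled lock toggle fully over to the green side to free it. Then slide the jaw up until it presses the block squarely and snugly against the end fence (keep up a light push for a moment, do not crush it), and throw the toggle fully back to the red side to lock it. Leave the other things on the bench where they are.

Things in the scene. Friction and masses are not known exactly. Their poses are not given: they have to be found in the camera images.
- jig: carving jig, fixed to the bench: plywood bed 130 (x) x 350 (y) x 18 mm. Origin at the centre of its underside; z up, +y along the bed to the end fence, a wooden bar 110 x 30 mm with its top 46 mm above the bench and its working face at y = +130 mm. The jaw slides along y; the lock toggle pivots at the -y end (y = -118 mm).
- fence_face (a point): middle of the foot of the fence's working face, on top of the bed, 18 mm above the bench; y points out of the bed's +y end (into the fence)
- jaw: sliding jaw of dark wood with a black rubber pad 100 mm wide and 28 mm high as its working face; origin at the middle of the foot of that face, on the bed (18 mm above the bench), axes as the jig's. It slides only along the jig's y, from y = -3 to +75 mm; shut on the 68 mm block its origin is at y = 62 mm. It slides stiffly (about 3 N) and stays where it is left.
- jaw_grip (a point): on the upright wooden grip of the jaw, 12 mm below its top, 82 mm above the bench, 18 mm behind (-y of) the working face; axes as the jig's. The grip is 50 mm along x and 18 mm along y (pinch it along y), from 46 to 94 mm above the bench. Below it the jaw is a bar 116 (x) x 28 mm, top 46 mm above the bench.
- lock (a joint): angle of the lock toggle, rad: 0 = locked (leans 0.85 rad from upright towards the jig's -x, over the red plate), 0.85 = upright, 1.7 = free (leans 0.85 rad towards the jig's +x, over the green plate). Its heavy ball makes it fall over to whichever side it is past centre (about 1.5 N at the ball) and rest there on a stop.
- lock_knob (a point): centre of the red ball, 32 mm in diameter, at the end of the lock toggle, 85 mm from the pivot axis along a round steel stem 12 mm thick: 101 mm above the bench at either end of its swing, 130 mm when upright. It swings in the jig's x-z plane, so pinch it along the jig's y and let it turn between the fingers.
- lock_hinge (a point): point on the pivot axis of the lock toggle (the axis lies along the jig's y), 45 mm above the bench between two grey cheeks (34 mm along x, 30 mm over their backs, top 55 mm above the bench); axes as the jig's
- block: brown plywood printing block, 52 (x) x 68 (y) x 24 mm, loose on the jig's bed between jaw and fence, a little askew; origin at the centre of its underside, z up
- baren: bystander: round wooden baren (rubbing pad), 68 mm across, 44 mm high, behind the jig; origin at the centre of its underside
- ink_tin: bystander: round ink tin, 60 mm across, 38 mm high, with a metal lid and black band, beyond the fence end of the jig; origin at the centre of its underside
- roller: bystander: small ink roller with wooden handle, 156 mm long, 24 mm high, lying on the glass plate on the right; origin at the middle of its underside

How it is judged:
By the outcome, as a careful person would: the job done as asked, in the order asked, and still so for the second after the job is handed in, with the robot touching nothing.
It also fails if it takes over 67 s, if anything falls off the work surface, if the arm or the gripper's body presses on something with over 40 N, if the wrist force passes 120 N, or if a joint passes its speed limit or range.

ROBOT

A 6-joint arm with a two-finger parallel gripper is mounted at the origin on a cart in front of the work surface, level with it; the furniture and walls round the work are solid. World frame = base frame: x ahead of the robot, y to its left, z up, the work surface at z = 0. Lengths are in mm, angles in degrees, forces in N, time in s.
With the tool pointing down it reaches from about 300 to 850 mm from the base axis. Payload 4.2 kg.
Tool frame: the origin (TCP) lies on the centre line of the jaws, within the pads' length; the fingertips stand 14 mm ahead of it and the grasp point (between the pads) lies 5 mm behind it; z points along the fingers, y is the line along which they close (so a half turn about z gives the same grasp; the last joint's range is limited). The gripper opens to 91 mm and grips with 3 to 60 N. Pads are 32 mm wide; open, the fingers measure 118 mm over their backs; the gripper's body (76 mm by 178 mm) begins 60 mm behind the grasp point.
Start: joints at [-1.146, 18.312, 89.639, -0, 72.044, -1.146], TCP at [575.015, 0, 227.976] pointing down, gripper open.
Joint ranges: [-177.97, 177.97], [-48.28, 115.42], [12.27, 149.76], [-77.06, 257.06], [2.81, 150.46], [-146.56, 146.56]. Speed limits (degrees/s): [147.25, 147.25, 180, 180, 180, 180].

INTERFACE

Orientations are given as [roll, pitch, yaw] about the fixed x, y, z axes, in that order (R = Rz(yaw) Ry(pitch) Rx(roll)).
In Python, from workcell import * gives the robot as it stands. The module is installed in compiled form; this text tells all that it offers.
- The arm moves only by the shell command python3 -m crank 'ROWS' [FORCE]. ROWS is JSON, a list of rows, each an object of numbers: "grip": the finger opening in m, from 0 to 0.0912; "x", "y", "z": the shift along the tool's x, y, z in m; "yaw": the turn about the tool's z in rad. In form: [{"grip": .., "x": .., "y": .., "z": .., "yaw": ..}, ...]. A call has exactly 5 rows; each row is the pose to reach, as a shift and turn from the pose commanded when the call began, along the tool's axes at that moment; what a row does not reach only later rows make up. A row lasts 1/12 s, in which the tool goes at most 41.7 mm and 7.16 degrees, less where a joint would pass 70% of its speed; a pose out of reach is approached as far as the arm can. A call with a gripper value outside its range is refused whole. The fingers move at their own pace and stop on an object; FORCE is the grip in N (left out, the last holds). Time passes only in rows, so rows that repeat a pose let the fingers close, or fill a call up. It gives the time, the measured TCP pose, the force, the opening and the grip force at its end, in the units of the state.
- state(): the state, without advancing time (a new reading comes with each control period).
- grab_frame(name): name is "scene" or "side" or "wrist"; returns the picture (400x640x3 uint8, red, green, blue); there is no depth.
- camera_model(name): a dict with "intrinsics" (3x3 intrinsics, pixels), "distortion" ([k1, k2, p1, p2, k3] as OpenCV has them; the pictures are not rectified), "R" (3x3) and "t" (3): a world point X has camera coordinates R X + t. Camera axes: x right, y down, z forward; pixel columns grow to the right and rows downward; lengths in mm; the calibration is good to about 2 mm. A picture is of the moment at which its call begins: read the wrist's pose just before it. camera_model takes no time and is no camera call; for the wrist camera it gives the pose at the moment of the call.
- job_done(): hands the job in; it is judged then, once.
The state is a dict: "time_s": time; "qpos": joint angles; "qvel": joint speeds; "effort": joint torques, N m; "ee_pos": TCP position; "ee_rot": TCP orientation; "force": force on the tool from outside, world axes, zero at the start; "torque": the same for the moment, N m; "gripper_width": finger opening in mm; "gripper_force": force on a finger pad.
Only numpy, scipy, OpenCV 4.12 (cv2) and the standard library are available. Lean on these libraries where they do the work, as an engineer would, in place of code of your own. Each camera call takes 0.05 s, during which the arm holds its last target. There are 200 camera calls.

## Working session

There is one attempt and no reset: what is moved stays moved. The work goes in short steps, Python scripts to look and compute and a shell command to move; the robot and the scene stay as the last step left them, time stands still between calls to the robot, and variables do not carry over. Pictures are saved under pics/ and viewed, at most 10 in all, crops included, and the job is handed in when it is done.

```bash
mkdir -p pics; python3 - <<'E'
from workcell import *
import cv2
for n in ["scene","side"]:
    f=grab_frame(n); cv2.imwrite(f"pics/{n}0.png",f[:,:,::-1])
    c=camera_model(n); print(n,c)
s=state(); print(s)
f=grab_frame("wrist"); cv2.imwrite("pics/wrist0.png",f[:,:,::-1]); print(camera_model("wrist"))
E
```

```text
scene {'intrinsics': array([[498.06811199,   0.        , 323.30652318],
       [  0.        , 498.06811199, 197.66180414],
       [  0.        ,   0.        ,   1.        ]]), 'distortion': array([-0.1556341,  0.       ,  0.       ,  0.       ,  0.       ]), 'R': array([[ 0.52886269, -0.84840355, -0.02270853],
       [-0.51362636, -0.29864553, -0.80436236],
       [ 0.67564208,  0.43706094, -0.59370491]]), 't': array([-340.519988  ,  355.22394549, 1104.10954558])}
side {'intrinsics': array([[405.7135463 ,   0.        , 323.73500293],
       [  0.        , 405.7135463 , 200.27391389],
       [  0.        ,   0.        ,   1.        ]]), 'distortion': array([-0.09967661,  0.        ,  0.        ,  0.        ,  0.        ]), 'R': array([[-0.99853787,  0.05170189,  0.0157808 ],
       [ 0.01264093,  0.50716922, -0.86175378],
       [-0.05255783, -0.86029431, -0.50708124]]), 't': array([ 589.8482731 ,  104.41163075, 1247.1407675 ])}
{'time_s': 0.1, 'qpos': array([-1.14593095e+00,  1.83452366e+01,  8.96995563e+01,  8.64980728e-04,
        7.20427302e+01, -1.14526962e+00]), 'qvel': array([-
[... 324 characters left out ...]
95e-03,  8.99990694e+01]), 'force': array([0.2620013 , 0.42427492, 0.39372199]), 'torque': array([-0.02208378,  0.01931877,  0.00894288]), 'gripper_force': 0.0, 'gripper_width': 91.18104184479238}
{'intrinsics': array([[294.66164458,   0.        , 316.14545816],
       [  0.        , 294.66164458, 201.95077287],
       [  0.        ,   0.        ,   1.        ]]), 'distortion': array([-0.04013484,  0.        ,  0.        ,  0.        ,  0.        ]), 'R': array([[ 9.99999091e-01,  8.09336289e-04, -1.07862446e-03],
       [ 1.04616852e-03, -9.70315175e-01,  2.41841613e-01],
       [-8.50874492e-04, -2.41842522e-01, -9.70315140e-01]]), 't': array([-573.60336203,  -26.64606923,  389.62352522])}
```

View pics/scene0.png

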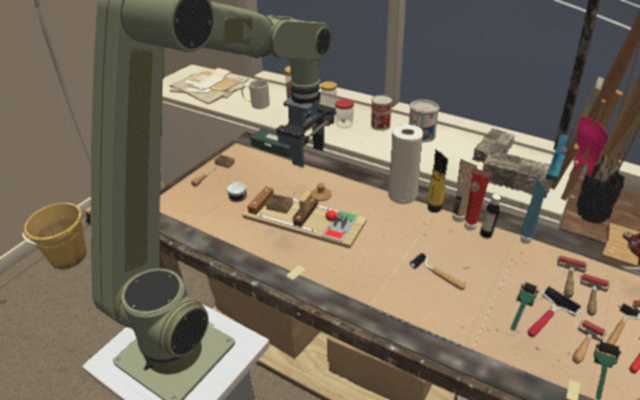

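View pics/side0.png

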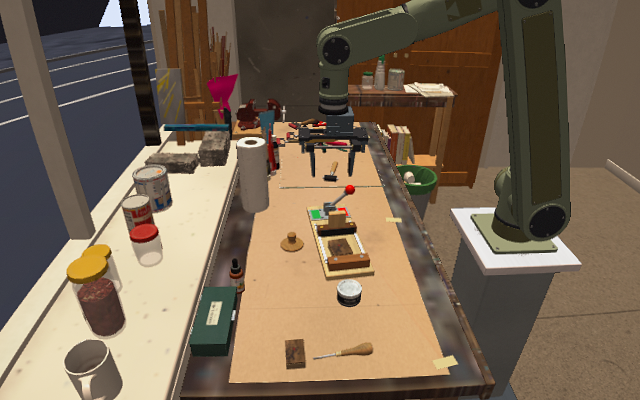

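View pics/wrist0.png

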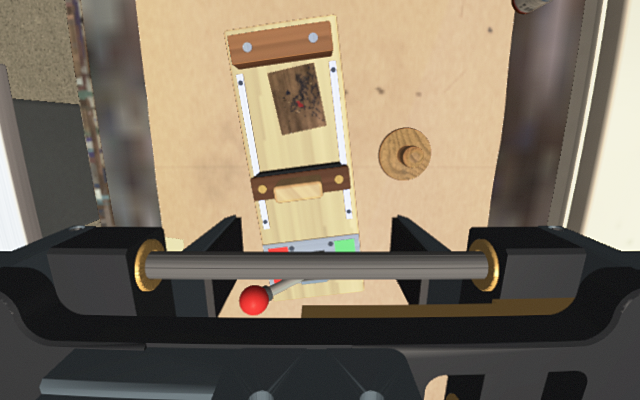

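The wrist view shows the jig with its fence at the top (bed corners about (226,31), (337,15), (363,290)), the jaw grip at about (298,190) and the red ball at (254,300). The side view has the ball at (350,189), the scene view at (331,215). The toggle leans over the red plate.

```bash
cat > h.py <<'E'
import numpy as np, cv2
def ray(c,p):
    u=cv2.undistortPoints(np.array([[p]],float),c["intrinsics"],c["distortion"])[0,0]
    R=c["R"]; d=R.T@np.r_[u,1]; return -R.T@c["t"], d/np.linalg.norm(d)
def onz(c,p,z):
    o,d=ray(c,p); return o+d*(z-o[2])/d[2]
def tri(rs):
    A=np.zeros((3,3));b=np.zeros(3)
    for o,d in rs:
        P=np.eye(3)-np.outer(d,d);A+=P;b+=P@o
    X=np.linalg.solve(A,b); return X,[round(float(np.linalg.norm((np.eye(3)-np.outer(d,d))@(X-o))),1) for o,d in rs]
def blob(img,lo,hi,roi):
    x0,y0,x1,y1=roi; h=cv2.cvtColor(img[y0:y1,x0:x1],cv2.COLOR_RGB2HSV)
    m=cv2.inRange(h,lo,hi); n,l,s,c=cv2.connectedComponentsWithStats(m)
    k=1+np.argmax(s[1:,4]); return c[k]+[x0,y0],s[k]
E
python3 - <<'E'
from workcell import *
from h import *
np.set_printoptions(precision=1,suppress=True)
cw=camera_model("wrist")
C={n:camera_model(n) for n in("scene","side")}; C["wrist"]=cw
I={n:cv2.imread(f"pics/{n}0.png")[:,:,::-1].copy() for n in C}
roi={"wrist":(225,275,290,325),"scene":(318,205,345,225),"side":(338,180,362,200)}
rs=[]
for n in C:
    p,s=blob(I[n],(0,150,90),(8,255,255),roi[n]); print(n,p,s); rs.append(ray(C[n],p))
print("ball",tri(rs))
P=[onz(cw,p,18) for p in [(226,31),(336,14),(363,290)]]
for q in P: print(q)
e=P[1]-P[2]; print("yaw +y dir",np.degrees(np.arctan2(-e[0],e[1])), "w",np.linalg.norm(P[0]-P[1]),np.linalg.norm(e))
for n,r in {"wrist":(225,170,355,290),"side":(300,195,380,290),"scene":(235,180,375,250)}.items():
    x0,y0,x1,y1=r; k=min(800//(x1-x0),6); print(n,k)
    cv2.imwrite(f"pics/c_{n}.png",cv2.resize(I[n][y0:y1,x0:x1,::-1],None,fx=4,fy=4,interpolation=2))
a,b=[cv2.imread(f"pics/c_{n}.png") for n in("scene","side")]
W=np.zeros((280+380,560,3),np.uint8); W[:280]=a; W[280:,:320]=b
W=cv2.resize(W[:600],None,fx=1,fy=1); cv2.imwrite("pics/crops.png",W)
E
```

```text
scene [330.8 215.1] [ 8  6 10  9 77]
side [349.6 188.9] [ 7  5 10  9 75]
wrist [253.5 300.5] [ 15  12  29  28 643]
ball (array([ 505.8, -112.1,  102.7]), [0.4, 1.0, 1.0])
[471.1 177.7  18. ]
[595.7 194.7  18. ]
[ 638.8 -148.4   18. ]
yaw +y dir 7.164552405533156 w 125.8109643652279 345.7917457960237
wrist 6
side 6
scene 5
```

View pics/crops.png

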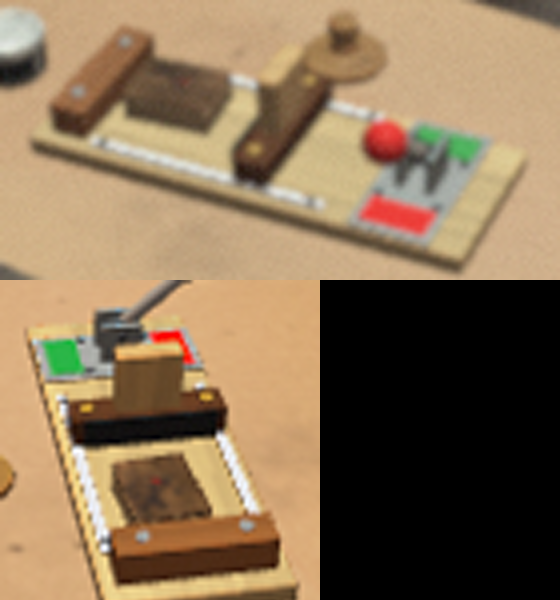

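Jig yaw is about +7.2° and its centre is about (555, 13). The ball triangulates to (506, -112, 103), which agrees with the text. Next I'll turn the tool so it closes along jig y (yaw +1.446 rad) and move above the ball.

```bash
python3 -m crank '[{"x":-0.02,"y":-0.014,"z":0.01,"yaw":0.12,"grip":0.0912},{"x":-0.045,"y":-0.028,"z":0.02,"yaw":0.24,"grip":0.0912},{"x":-0.07,"y":-0.042,"z":0.03,"yaw":0.36,"grip":0.0912},{"x":-0.09,"y":-0.056,"z":0.04,"yaw":0.48,"grip":0.0912},{"x":-0.112,"y":-0.069,"z":0.05,"yaw":0.6,"grip":0.0912}]' 10
python3 -m crank '[{"x":0,"y":0,"z":0,"yaw":0.12,"grip":0.08},{"x":0,"y":0,"z":0,"yaw":0.24,"grip":0.07},{"x":0,"y":0,"z":0,"yaw":0.36,"grip":0.07},{"x":0,"y":0,"z":0,"yaw":0.48,"grip":0.07},{"x":0,"y":0,"z":0,"yaw":0.6,"grip":0.07}]'
python3 -m crank '[{"x":0,"y":0,"z":0,"yaw":0.12,"grip":0.07},{"x":0,"y":0,"z":0,"yaw":0.246,"grip":0.07},{"x":0,"y":0,"z":0,"yaw":0.246,"grip":0.07},{"x":0,"y":0,"z":0,"yaw":0.246,"grip":0.07},{"x":0,"y":0,"z":0,"yaw":0.246,"grip":0.07}]'
python3 - <<'E'
from workcell import *
from h import *
np.set_printoptions(precision=1,suppress=True)
c=camera_model("wrist"); s=state(); f=grab_frame("wrist"); cv2.imwrite("pics/wrist1.png",f[:,:,::-1])
print(s["ee_pos"],s["ee_rot"],s["force"],c)
E
```

```text
time_s: 0.57
ee_pos: [504.9, -112.7, 177.3]
ee_rot: [-180.0, 0.0, 55.3]
force: [0.8, -1.5, -0.6]
gripper_width: 91.2
gripper_force: 0.0
time_s: 0.98
ee_pos: [505.8, -112.1, 177.7]
ee_rot: [-180.0, 0.0, 20.9]
force: [1.3, 1.0, -0.2]
gripper_width: 70.1
gripper_force: 0.0
time_s: 1.4
ee_pos: [505.9, -111.9, 177.8]
ee_rot: [-180.0, 0.0, 7.3]
force: [0.2, -0.5, -0.3]
gripper_width: 70.0
gripper_force: 0.0
[ 505.9 -111.9  177.8] [-180.     0.     7.3] [ 0.2 -0.5 -0.3] {'intrinsics': array([[294.7,   0. , 316.1],
       [  0. , 294.7, 202. ],
       [  0. ,   0. ,   1. ]]), 'distortion': array([-0.,  0.,  0.,  0.,  0.]), 'R': array([[ 0.1, -1. , -0. ],
       [-1. , -0.1,  0.2],
       [-0.2, -0. , -1. ]]), 't': array([-174.6,  457. ,  459.2])}
```

View pics/wrist1.png

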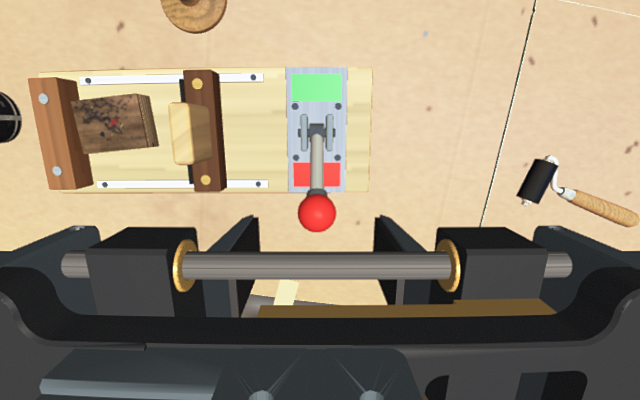

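The ball is at (317,212), midway between the fingers, and the jig runs along the image rows. The jaw's brass screws are at (197,83) and (205,180). I'll triangulate ball and screws between the two wrist views.

```bash
python3 - <<'E'
from workcell import *
from h import *
np.set_printoptions(precision=1,suppress=True)
c1=camera_model("wrist")
R0=np.array([[ 9.99999091e-01,8.09336289e-04,-1.07862446e-03],[1.04616852e-03,-9.70315175e-01,2.41841613e-01],[-8.50874492e-04,-2.41842522e-01,-9.70315140e-01]])
c0=dict(c1,R=R0,t=np.array([-573.60336203,-26.64606923,389.62352522]))
i0=cv2.imread("pics/wrist0.png")[:,:,::-1].copy(); i1=cv2.imread("pics/wrist1.png")[:,:,::-1].copy()
Y=lambda i,r:blob(i,(15,110,150),(30,255,255),r)
p,s=blob(i1,(0,150,90),(8,255,255),(290,190,345,235)); q,_=blob(i0,(0,150,90),(8,255,255),(225,275,290,325))
print("ball",p,tri([ray(c1,p),ray(c0,q)]))
S=[]
for a,b in [((190,76,204,90),(332,173,346,187)),((198,173,212,187),(255,182,270,196))]:
    p1,s1=Y(i1,a);p0,s0=Y(i0,b);X=tri([ray(c1,p1),ray(c0,p0)]);print("screw",p1,s1[4],p0,s0[4],X);S.append(X[0])
d=S[0]-S[1];print("yaw",np.degrees(np.arctan2(d[1],d[0])))
a=[onz(c1,p,18) for p in [(371,69),(369,191)]];d=a[0]-a[1];print("end",a,np.degrees(np.arctan2(d[1],d[0])))
E
```

```text
ball [316.5 212.7] (array([ 506.1, -111.2,  102.5]), [0.0, 0.0])
screw [196.7  83.2] 103 [338.5 179. ] 64 (array([599.4,  12.4,  47.4]), [0.0, 0.0])
screw [205.2 179.5] 87 [261.9 188.8] 61 (array([510.2,   0.7,  47.3]), [0.1, 0.1])
yaw 7.481201021773078
end [array([ 637.5, -149.4,   18. ]), array([ 513.8, -168.3,   18. ])] 8.689787379659128
```

Tool yaw (7.2°) matches the jig and the TCP is over the ball, so I'll descend 80 mm and pinch.

```bash
python3 -m crank '[{"x":0,"y":0,"z":0.02,"yaw":0,"grip":0.07},{"x":0,"y":0,"z":0.04,"yaw":0,"grip":0.07},{"x":0,"y":0,"z":0.06,"yaw":0,"grip":0.07},{"x":0,"y":0,"z":0.08,"yaw":0,"grip":0.07},{"x":0,"y":0,"z":0.08,"yaw":0,"grip":0.07}]' 12
python3 -m crank '[{"x":0,"y":0,"z":0,"yaw":0,"grip":0.045},{"x":0,"y":0,"z":0,"yaw":0,"grip":0.028},{"x":0,"y":0,"z":0,"yaw":0,"grip":0.028},{"x":0,"y":0,"z":0,"yaw":0,"grip":0.028},{"x":0,"y":0,"z":0,"yaw":0,"grip":0.028}]' 12
```

```text
time_s: 1.87
ee_pos: [503.3, -111.3, 94.6]
ee_rot: [-179.8, 0.4, 7.2]
force: [-0.7, 0.0, 0.0]
gripper_width: 69.6
gripper_force: 0.0
time_s: 2.28
ee_pos: [506.6, -112.1, 99.0]
ee_rot: [180.0, -0.1, 7.2]
force: [0.4, 0.3, 0.1]
gripper_width: 39.6
gripper_force: 0.0
```

```bash
python3 -m crank '[{"x":0,"y":0,"z":0,"yaw":0,"grip":0.028},{"x":0,"y":0,"z":0,"yaw":0,"grip":0.028},{"x":0,"y":0,"z":0,"yaw":0,"grip":0.028},{"x":0,"y":0,"z":0,"yaw":0,"grip":0.028},{"x":0,"y":0,"z":0,"yaw":0,"grip":0.028}]' 12
python3 -m crank '[{"x":0.005,"y":0,"z":-0.0052,"yaw":0,"grip":0.028},{"x":0.0104,"y":0,"z":-0.010,"yaw":0,"grip":0.028},{"x":0.0162,"y":0,"z":-0.0143,"yaw":0,"grip":0.028},{"x":0.0224,"y":0,"z":-0.0181,"yaw":0,"grip":0.028},{"x":0.0288,"y":0,"z":-0.0214,"yaw":0,"grip":0.028}]'
```

```text
time_s: 2.7
ee_pos: [506.3, -112.1, 98.5]
ee_rot: [180.0, -0.1, 7.2]
force: [-0.2, 0.2, 5.7]
gripper_width: 31.0
gripper_force: 12.0
time_s: 3.12
ee_pos: [535.2, -108.4, 119.8]
ee_rot: [180.0, 0.0, 7.2]
force: [-1.5, -2.4, -1.2]
gripper_width: 30.9
gripper_force: 12.0
```

The ball is held and following the arc, so I'll finish the swing.

```bash
python3 -m crank '[{"x":0.0067,"y":0,"z":-0.0027,"yaw":0,"grip":0.028},{"x":0.0136,"y":0,"z":-0.0048,"yaw":0,"grip":0.028},{"x":0.0207,"y":0,"z":-0.0063,"yaw":0,"grip":0.028},{"x":0.0278,"y":0,"z":-0.0072,"yaw":0,"grip":0.028},{"x":0.0351,"y":0,"z":-0.0075,"yaw":0,"grip":0.028}]'
python3 -m crank '[{"x":0.0073,"y":0,"z":0.0003,"yaw":0,"grip":0.028},{"x":0.0144,"y":0,"z":0.0012,"yaw":0,"grip":0.028},{"x":0.0215,"y":0,"z":0.0027,"yaw":0,"grip":0.028},{"x":0.0284,"y":0,"z":0.0048,"yaw":0,"grip":0.028},{"x":0.0351,"y":0,"z":0.0075,"yaw":0,"grip":0.028}]'
python3 -m crank '[{"x":0.0064,"y":0,"z":0.0033,"yaw":0,"grip":0.028},{"x":0.0126,"y":0,"z":0.0071,"yaw":0,"grip":0.028},{"x":0.0184,"y":0,"z":0.0114,"yaw":0,"grip":0.028},{"x":0.0238,"y":0,"z":0.0162,"yaw":0,"grip":0.028},{"x":0.0288,"y":0,"z":0.0214,"yaw":0,"grip":0.028}]'
python3 -m crank '[{"x":0,"y":0,"z":0,"yaw":0,"grip":0.028},{"x":0,"y":0,"z":0,"yaw":0,"grip":0.028},{"x":0,"y":0,"z":0,"yaw":0,"grip":0.028},{"x":0,"y":0,"z":0,"yaw":0,"grip":0.028},{"x":0,"y":0,"z":0,"yaw":0,"grip":0.028}]'
```

```text
time_s: 3.53
ee_pos: [570.7, -103.7, 127.4]
ee_rot: [-180.0, -0.1, 7.1]
force: [-1.1, -0.3, 1.8]
gripper_width: 30.5
gripper_force: 12.0
time_s: 3.95
ee_pos: [605.7, -99.2, 119.4]
ee_rot: [-180.0, -0.1, 7.1]
force: [0.7, 0.3, 2.9]
gripper_width: 31.0
gripper_force: 12.0
time_s: 4.37
ee_pos: [633.8, -95.6, 97.4]
ee_rot: [-180.0, -0.0, 7.1]
force: [2.0, 3.6, 10.3]
gripper_width: 30.7
gripper_force: 12.0
time_s: 4.78
ee_pos: [633.4, -95.7, 97.6]
ee_rot: [-180.0, -0.1, 7.1]
force: [4.1, 4.1, 1.5]
gripper_width: 30.9
gripper_force: 12.0
```

```bash
python3 -m crank '[{"x":0,"y":0,"z":0,"yaw":0,"grip":0.05},{"x":0,"y":0,"z":0,"yaw":0,"grip":0.07},{"x":0,"y":0,"z":0,"yaw":0,"grip":0.07},{"x":0,"y":0,"z":0,"yaw":0,"grip":0.07},{"x":0,"y":0,"z":-0.01,"yaw":0,"grip":0.07}]' 12
python3 -m crank '[{"x":0,"y":0,"z":-0.03,"yaw":0,"grip":0.07},{"x":0,"y":0,"z":-0.06,"yaw":0,"grip":0.07},{"x":0,"y":0,"z":-0.09,"yaw":0,"grip":0.07},{"x":-0.02,"y":-0.03,"z":-0.09,"yaw":0,"grip":0.07},{"x":-0.04,"y":-0.06,"z":-0.09,"yaw":0,"grip":0.07}]'
python3 -m crank '[{"x":-0.026,"y":-0.051,"z":0,"yaw":0,"grip":0.07},{"x":-0.026,"y":-0.051,"z":0,"yaw":0,"grip":0.07},{"x":-0.026,"y":-0.051,"z":0,"yaw":0,"grip":0.07},{"x":-0.026,"y":-0.051,"z":0,"yaw":0,"grip":0.07},{"x":-0.026,"y":-0.051,"z":0,"yaw":0,"grip":0.07}]'
python3 - <<'E'
from workcell import *
from h import *
np.set_printoptions(precision=4,suppress=True)
c=camera_model("wrist"); s=state(); f=grab_frame("wrist"); cv2.imwrite("pics/wrist2.png",f[:,:,::-1]); np.savez("w2.npz",**c)
print(s["ee_pos"],s["ee_rot"],s["force"])
E
```

```text
time_s: 5.2
ee_pos: [630.9, -96.2, 105.9]
ee_rot: [-179.9, 0.3, 7.1]
force: [-0.3, 1.2, -0.5]
gripper_width: 61.9
gripper_force: 0.0
time_s: 5.62
ee_pos: [587.1, -42.3, 200.9]
ee_rot: [179.9, -0.3, 7.0]
force: [-0.4, 1.2, -1.0]
gripper_width: 70.1
gripper_force: 0.0
time_s: 6.03
ee_pos: [554.6, 5.0, 198.5]
ee_rot: [179.9, -0.1, 7.1]
force: [-0.8, 0.0, -0.3]
gripper_width: 70.2
gripper_force: 0.0
[554.5639   5.0148 198.4525] [179.94    -0.088    7.1401] [-0.7763  0.0417 -0.2561]
```

View pics/wrist2.png

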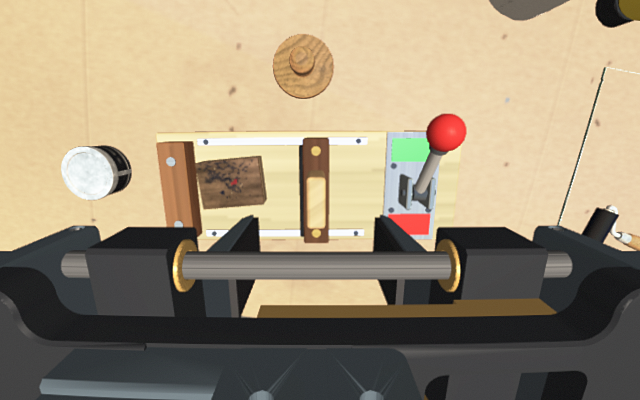

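The toggle now lies over green, with the ball at (446,132). The grip is at about (316,202), midway between the fingers, and the block still lies untouched and askew at about (232,182). I'll compute the grip offset before pinching it.

```bash
python3 - <<'E'
from h import *
from workcell import *
np.set_printoptions(precision=1,suppress=True)
c=dict(np.load("w2.npz"));i=cv2.imread("pics/wrist2.png")[:,:,::-1].copy()
p,s=blob(i,(12,60,170),(25,180,255),(306,172,328,228));print(p,s)
g=onz(c,p,94)
I=cv2.imread("pics/side0.png")[:,:,::-1].copy(); cs=camera_model("side")
# top face of grip in side view: pixel from crop (149,352-280)/4 + roi
q=(300+149/4,195+72/4); print("tri",tri([ray(c,p),ray(cs,q)]),"onz",g)
T=np.array([554.6,5.0]);y=np.radians(7.16);ex=np.array([np.cos(y),np.sin(y)]);ey=np.array([-ex[1],ex[0]])
d=g[:2]-T;print("tool dx,dy",d@ex,-d@ey)
J=np.array([555.3,12.6]);print("grip jig",(g[:2]-J)@ex,(g[:2]-J)@ey)
f=[onz(c,q,46)[:2] for q in [(197,150),(199,222)]]; print("fence working edge jig y",[(a-J)@ey for a in f])
E
```

```text
[316.  202.1] [  1   5  19  51 957]
tri (array([554.5,   6.2,  90.2]), [1.0, 1.0]) onz [556.5   6.4  94. ]
tool dx,dy 2.0180208120950622 -1.1477270519956042
grip jig 0.37621106075922583 -6.305759430209784
fence working edge jig y [np.float64(117.8707498889039), np.float64(123.17597013217342)]
```

```bash
python3 -m crank '[{"x":0.002,"y":-0.001,"z":0.03,"yaw":0,"grip":0.06},{"x":0.002,"y":-0.001,"z":0.06,"yaw":0,"grip":0.06},{"x":0.002,"y":-0.001,"z":0.09,"yaw":0,"grip":0.06},{"x":0.002,"y":-0.001,"z":0.11,"yaw":0,"grip":0.06},{"x":0.002,"y":-0.001,"z":0.121,"yaw":0,"grip":0.06}]' 20
python3 -m crank '[{"x":0,"y":0,"z":0,"yaw":0,"grip":0.045},{"x":0,"y":0,"z":0,"yaw":0,"grip":0.03},{"x":0,"y":0,"z":0,"yaw":0,"grip":0.015},{"x":0,"y":0,"z":0,"yaw":0,"grip":0.014},{"x":0,"y":0,"z":0,"yaw":0,"grip":0.014}]' 20
python3 -m crank '[{"x":0,"y":0,"z":0,"yaw":0,"grip":0.014},{"x":0,"y":0,"z":0,"yaw":0,"grip":0.014},{"x":0,"y":0,"z":0,"yaw":0,"grip":0.014},{"x":0,"y":0,"z":0,"yaw":0,"grip":0.014},{"x":0,"y":0,"z":0,"yaw":0,"grip":0.014}]' 20
```

```text
time_s: 6.5
ee_pos: [554.5, 5.8, 73.7]
ee_rot: [-180.0, 0.3, 7.1]
force: [-0.0, 0.7, -0.1]
gripper_width: 59.8
gripper_force: 0.0
time_s: 6.92
ee_pos: [556.3, 6.9, 78.1]
ee_rot: [180.0, -0.1, 7.1]
force: [0.3, 1.0, 0.7]
gripper_width: 29.6
gripper_force: 0.0
time_s: 7.33
ee_pos: [555.9, 6.7, 77.8]
ee_rot: [179.9, -0.1, 7.2]
force: [0.8, -2.5, 6.0]
gripper_width: 17.9
gripper_force: 20.0
```

Pinched at 17.9 mm. I'll slide along jig +y (tool -y), slowly.

```bash
python3 -m crank '[{"x":0,"y":-0.003,"z":0,"yaw":0,"grip":0.014},{"x":0,"y":-0.006,"z":0,"yaw":0,"grip":0.014},{"x":0,"y":-0.009,"z":0,"yaw":0,"grip":0.014},{"x":0,"y":-0.012,"z":0,"yaw":0,"grip":0.014},{"x":0,"y":-0.015,"z":0,"yaw":0,"grip":0.014}]' 20
python3 -m crank '[{"x":0,"y":-0.003,"z":0,"yaw":0,"grip":0.014},{"x":0,"y":-0.006,"z":0,"yaw":0,"grip":0.014},{"x":0,"y":-0.009,"z":0,"yaw":0,"grip":0.014},{"x":0,"y":-0.012,"z":0,"yaw":0,"grip":0.014},{"x":0,"y":-0.015,"z":0,"yaw":0,"grip":0.014}]'
python3 -m crank '[{"x":0,"y":-0.002,"z":0,"yaw":0,"grip":0.014},{"x":0,"y":-0.004,"z":0,"yaw":0,"grip":0.014},{"x":0,"y":-0.006,"z":0,"yaw":0,"grip":0.014},{"x":0,"y":-0.008,"z":0,"yaw":0,"grip":0.014},{"x":0,"y":-0.010,"z":0,"yaw":0,"grip":0.014}]'
python3 - <<'E'
from workcell import *
from h import *
c=camera_model("wrist"); f=grab_frame("wrist"); cv2.imwrite("pics/wrist3.png",f[:,:,::-1]); np.savez("w3.npz",**c)
E
```

```text
time_s: 7.75
ee_pos: [554.0, 21.5, 77.8]
ee_rot: [179.9, -0.1, 7.2]
force: [-1.2, -3.3, 4.8]
gripper_width: 17.7
gripper_force: 20.0
time_s: 8.17
ee_pos: [552.0, 36.5, 77.8]
ee_rot: [179.9, -0.1, 7.2]
force: [-0.6, -3.2, 5.5]
gripper_width: 17.9
gripper_force: 20.0
time_s: 8.58
ee_pos: [550.8, 46.3, 77.8]
ee_rot: [179.9, -0.1, 7.2]
force: [-0.1, -3.7, 6.1]
gripper_width: 18.0
gripper_force: 20.0
```

View pics/wrist3.png

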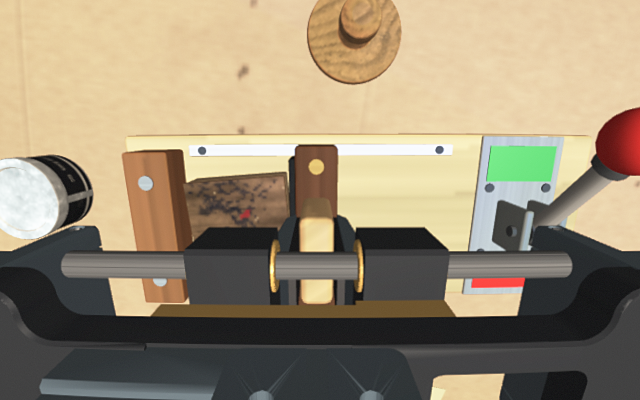

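The jaw pad (column 290) is about to touch the block, which is still askew (top edge (187,182) to (288,173)), and the fence edge is at column 185. Now I'll go on in small steps, watching the force.

```bash
python3 -m crank '[{"x":0,"y":-0.001,"z":0,"yaw":0,"grip":0.014},{"x":0,"y":-0.002,"z":0,"yaw":0,"grip":0.014},{"x":0,"y":-0.003,"z":0,"yaw":0,"grip":0.014},{"x":0,"y":-0.004,"z":0,"yaw":0,"grip":0.014},{"x":0,"y":-0.005,"z":0,"yaw":0,"grip":0.014}]' 20
python3 -m crank '[{"x":0,"y":-0.0006,"z":0,"yaw":0,"grip":0.014},{"x":0,"y":-0.0012,"z":0,"yaw":0,"grip":0.014},{"x":0,"y":-0.0018,"z":0,"yaw":0,"grip":0.014},{"x":0,"y":-0.0024,"z":0,"yaw":0,"grip":0.014},{"x":0,"y":-0.003,"z":0,"yaw":0,"grip":0.014}]' 20
```

```text
time_s: 9.05
ee_pos: [550.1, 51.2, 77.7]
ee_rot: [179.9, -0.1, 7.2]
force: [-0.7, -2.5, 6.5]
gripper_width: 17.6
gripper_force: 20.0
time_s: 9.47
ee_pos: [549.7, 54.2, 77.7]
ee_rot: [179.9, -0.1, 7.2]
force: [-1.1, -3.6, 5.8]
gripper_width: 17.7
gripper_force: 20.0
```

```bash
python3 -m crank '[{"x":0,"y":-0.0005,"z":0,"yaw":0,"grip":0.014},{"x":0,"y":-0.001,"z":0,"yaw":0,"grip":0.014},{"x":0,"y":-0.0015,"z":0,"yaw":0,"grip":0.014},{"x":0,"y":-0.002,"z":0,"yaw":0,"grip":0.014},{"x":0,"y":-0.002,"z":0,"yaw":0,"grip":0.014}]' 20
```

```text
time_s: 9.88
ee_pos: [549.4, 56.3, 77.7]
ee_rot: [179.9, -0.1, 7.2]
force: [-1.4, -3.0, 6.2]
gripper_width: 18.0
gripper_force: 20.0
```

```bash
python3 -m crank '[{"x":0,"y":-0.0004,"z":0,"yaw":0,"grip":0.014},{"x":0,"y":-0.0008,"z":0,"yaw":0,"grip":0.014},{"x":0,"y":-0.001,"z":0,"yaw":0,"grip":0.014},{"x":0,"y":-0.001,"z":0,"yaw":0,"grip":0.014},{"x":0,"y":-0.001,"z":0,"yaw":0,"grip":0.014}]' 20
```

```text
time_s: 10.3
ee_pos: [549.4, 56.9, 77.7]
ee_rot: [179.9, -0.1, 7.2]
force: [-0.8, -3.9, 6.4]
gripper_width: 18.0
gripper_force: 20.0
```

```bash
python3 -m crank '[{"x":0,"y":-0.0004,"z":0,"yaw":0,"grip":0.014},{"x":0,"y":-0.0008,"z":0,"yaw":0,"grip":0.014},{"x":0,"y":-0.001,"z":0,"yaw":0,"grip":0.014},{"x":0,"y":-0.001,"z":0,"yaw":0,"grip":0.014},{"x":0,"y":-0.001,"z":0,"yaw":0,"grip":0.014}]' 20
```

```text
time_s: 10.72
ee_pos: [549.4, 56.9, 77.8]
ee_rot: [179.8, -0.1, 7.2]
force: [-0.9, -8.2, 5.8]
gripper_width: 17.7
gripper_force: 20.0
```

```bash
python3 -m crank '[{"x":0,"y":-0.0004,"z":0,"yaw":0,"grip":0.014},{"x":0,"y":-0.0008,"z":0,"yaw":0,"grip":0.014},{"x":0,"y":-0.001,"z":0,"yaw":0,"grip":0.014},{"x":0,"y":-0.001,"z":0,"yaw":0,"grip":0.014},{"x":0,"y":-0.001,"z":0,"yaw":0,"grip":0.014}]' 20
```

```text
time_s: 11.13
ee_pos: [549.4, 56.9, 77.8]
ee_rot: [179.7, -0.1, 7.2]
force: [-1.1, -12.4, 6.0]
gripper_width: 18.2
gripper_force: 20.0
```

The jaw has stopped and force builds (12 N in all, about 9 N on the block). I'll hold and check that the block is square.

```bash
python3 -m crank '[{"x":0,"y":0,"z":0,"yaw":0,"grip":0.014},{"x":0,"y":0,"z":0,"yaw":0,"grip":0.014},{"x":0,"y":0,"z":0,"yaw":0,"grip":0.014},{"x":0,"y":0,"z":0,"yaw":0,"grip":0.014},{"x":0,"y":0,"z":0,"yaw":0,"grip":0.014}]' 20
python3 - <<'E'
from workcell import *
from h import *
c=camera_model("wrist"); f=grab_frame("wrist"); cv2.imwrite("pics/wrist4.png",cv2.resize(f[120:310,110:350,::-1],None,fx=3,fy=3,interpolation=2))
E
```

```text
time_s: 11.55
ee_pos: [549.4, 56.9, 77.8]
ee_rot: [179.7, -0.1, 7.2]
force: [0.1, -12.2, 6.2]
gripper_width: 17.6
gripper_force: 20.0
```

View pics/wrist4.png

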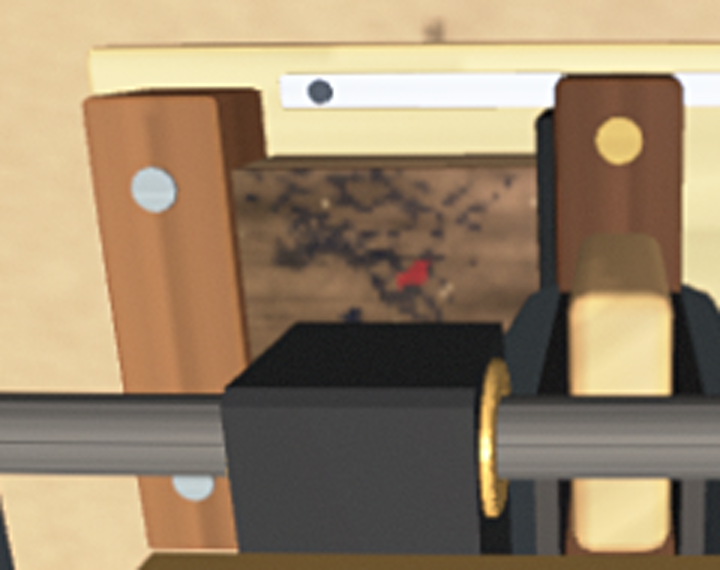

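The block is square: its edges lie flush with the fence (column 235) and the pad (column 538). I'll release, lift and return to the ball.

```bash
python3 -m crank '[{"x":0,"y":0,"z":0,"yaw":0,"grip":0.03},{"x":0,"y":0,"z":0,"yaw":0,"grip":0.045},{"x":0,"y":0,"z":0,"yaw":0,"grip":0.06},{"x":0,"y":0,"z":0,"yaw":0,"grip":0.06},{"x":0,"y":0,"z":0,"yaw":0,"grip":0.06}]' 12
python3 -m crank '[{"x":0,"y":0,"z":-0.02,"yaw":0,"grip":0.07},{"x":0,"y":0,"z":-0.05,"yaw":0,"grip":0.07},{"x":0,"y":0,"z":-0.08,"yaw":0,"grip":0.07},{"x":0,"y":0,"z":-0.11,"yaw":0,"grip":0.07},{"x":0,"y":0,"z":-0.12,"yaw":0,"grip":0.07}]'
python3 -m crank '[{"x":0.013,"y":0.033,"z":0,"yaw":0,"grip":0.07},{"x":0.026,"y":0.066,"z":0,"yaw":0,"grip":0.07},{"x":0.039,"y":0.098,"z":0,"yaw":0,"grip":0.07},{"x":0.052,"y":0.131,"z":0,"yaw":0,"grip":0.07},{"x":0.0645,"y":0.164,"z":0,"yaw":0,"grip":0.07}]'
python3 -m crank '[{"x":0,"y":0,"z":0,"yaw":0,"grip":0.07},{"x":0,"y":0,"z":0,"yaw":0,"grip":0.07},{"x":0,"y":0,"z":0,"yaw":0,"grip":0.07},{"x":0,"y":0,"z":0,"yaw":0,"grip":0.07},{"x":0,"y":0,"z":0,"yaw":0,"grip":0.07}]'
python3 - <<'E'
from workcell import *
from h import *
np.set_printoptions(precision=1,suppress=True)
c=camera_model("wrist"); s=state(); f=grab_frame("wrist"); cv2.imwrite("pics/wrist5.png",f[:,:,::-1])
try:
    p,st=blob(f,(0,150,90),(8,255,255),(280,170,360,250)); g=onz(c,p,102); y=np.radians(7.16); ex=np.array([np.cos(y),np.sin(y)]);ey=np.array([-ex[1],ex[0]]);d=(g-s["ee_pos"])[:2]
    print(p,st,g,"dx dy",d@ex,-d@ey)
except Exception as e: print(e)
E
```

```text
time_s: 12.02
ee_pos: [548.5, 60.0, 76.7]
ee_rot: [-180.0, 0.0, 7.2]
force: [0.9, -0.9, 0.0]
gripper_width: 48.4
gripper_force: 0.0
time_s: 12.43
ee_pos: [550.9, 60.2, 201.3]
ee_rot: [-180.0, -0.4, 7.2]
force: [0.5, -0.6, 0.8]
gripper_width: 70.2
gripper_force: 0.0
time_s: 12.85
ee_pos: [633.5, -96.1, 195.9]
ee_rot: [-180.0, 0.1, 7.2]
force: [0.8, 0.1, 0.0]
gripper_width: 70.0
gripper_force: 0.0
time_s: 13.27
ee_pos: [632.6, -93.7, 196.9]
ee_rot: [-180.0, 0.0, 7.2]
force: [-0.9, 0.5, 0.2]
gripper_width: 70.1
gripper_force: 0.0
[318.5 207.2] [ 22  20  34  35 927] [632.4 -94.8 102. ] dx dy -0.39371193741677746 1.0175773337747267
```

```bash
python3 -m crank '[{"x":0,"y":0.001,"z":0.03,"yaw":0,"grip":0.07},{"x":0,"y":0.001,"z":0.06,"yaw":0,"grip":0.07},{"x":0,"y":0.001,"z":0.085,"yaw":0,"grip":0.07},{"x":0,"y":0.001,"z":0.0985,"yaw":0,"grip":0.07},{"x":0,"y":0.001,"z":0.0985,"yaw":0,"grip":0.07}]' 12
python3 -m crank '[{"x":0,"y":0,"z":0,"yaw":0,"grip":0.045},{"x":0,"y":0,"z":0,"yaw":0,"grip":0.028},{"x":0,"y":0,"z":0,"yaw":0,"grip":0.028},{"x":0,"y":0,"z":0,"yaw":0,"grip":0.028},{"x":0,"y":0,"z":0,"yaw":0,"grip":0.028}]' 12
python3 -m crank '[{"x":0,"y":0,"z":0,"yaw":0,"grip":0.028},{"x":0,"y":0,"z":0,"yaw":0,"grip":0.028},{"x":0,"y":0,"z":0,"yaw":0,"grip":0.028},{"x":0,"y":0,"z":0,"yaw":0,"grip":0.028},{"x":0,"y":0,"z":0,"yaw":0,"grip":0.028}]' 12
```

```text
time_s: 13.73
ee_pos: [630.7, -94.8, 95.0]
ee_rot: [-179.9, 0.4, 7.2]
force: [-0.4, 0.4, -0.1]
gripper_width: 70.0
gripper_force: 0.0
time_s: 14.15
ee_pos: [633.9, -96.1, 99.7]
ee_rot: [180.0, -0.1, 7.2]
force: [-0.6, 1.1, 1.5]
gripper_width: 39.6
gripper_force: 0.0
time_s: 14.57
ee_pos: [633.6, -95.6, 99.1]
ee_rot: [-180.0, -0.1, 7.1]
force: [-1.1, 2.9, 4.7]
gripper_width: 31.2
gripper_force: 12.0
```

```bash
python3 -m crank '[{"x":-0.005,"y":0,"z":-0.0052,"yaw":0,"grip":0.028},{"x":-0.0104,"y":0,"z":-0.010,"yaw":0,"grip":0.028},{"x":-0.0162,"y":0,"z":-0.0143,"yaw":0,"grip":0.028},{"x":-0.0224,"y":0,"z":-0.0181,"yaw":0,"grip":0.028},{"x":-0.0288,"y":0,"z":-0.0214,"yaw":0,"grip":0.028}]' 12
python3 -m crank '[{"x":-0.0067,"y":0,"z":-0.0027,"yaw":0,"grip":0.028},{"x":-0.0136,"y":0,"z":-0.0048,"yaw":0,"grip":0.028},{"x":-0.0207,"y":0,"z":-0.0063,"yaw":0,"grip":0.028},{"x":-0.0278,"y":0,"z":-0.0072,"yaw":0,"grip":0.028},{"x":-0.0351,"y":0,"z":-0.0075,"yaw":0,"grip":0.028}]'
python3 -m crank '[{"x":-0.0073,"y":0,"z":0.0003,"yaw":0,"grip":0.028},{"x":-0.0144,"y":0,"z":0.0012,"yaw":0,"grip":0.028},{"x":-0.0215,"y":0,"z":0.0027,"yaw":0,"grip":0.028},{"x":-0.0284,"y":0,"z":0.0048,"yaw":0,"grip":0.028},{"x":-0.0351,"y":0,"z":0.0075,"yaw":0,"grip":0.028}]'
python3 -m crank '[{"x":-0.0064,"y":0,"z":0.0033,"yaw":0,"grip":0.028},{"x":-0.0126,"y":0,"z":0.0071,"yaw":0,"grip":0.028},{"x":-0.0184,"y":0,"z":0.0114,"yaw":0,"grip":0.028},{"x":-0.0238,"y":0,"z":0.0162,"yaw":0,"grip":0.028},{"x":-0.0288,"y":0,"z":0.0214,"yaw":0,"grip":0.028}]'
python3 -m crank '[{"x":-0.001,"y":0,"z":0.001,"yaw":0,"grip":0.028},{"x":-0.001,"y":0,"z":0.001,"yaw":0,"grip":0.028},{"x":-0.001,"y":0,"z":0.001,"yaw":0,"grip":0.028},{"x":-0.001,"y":0,"z":0.001,"yaw":0,"grip":0.028},{"x":-0.001,"y":0,"z":0.001,"yaw":0,"grip":0.028}]'
```

```text
time_s: 14.98
ee_pos: [604.1, -99.5, 120.5]
ee_rot: [-180.0, -0.0, 7.1]
force: [1.1, 2.3, 0.7]
gripper_width: 30.9
gripper_force: 12.0
time_s: 15.4
ee_pos: [569.0, -104.1, 127.7]
ee_rot: [-180.0, 0.0, 7.1]
force: [0.8, 3.6, 2.2]
gripper_width: 31.2
gripper_force: 12.0
time_s: 15.82
ee_pos: [533.6, -108.6, 119.4]
ee_rot: [180.0, 0.1, 7.2]
force: [-2.2, 2.6, 1.7]
gripper_width: 31.2
gripper_force: 12.0
time_s: 16.23
ee_pos: [505.7, -112.2, 97.6]
ee_rot: [180.0, 0.0, 7.2]
force: [1.7, 1.8, 13.8]
gripper_width: 30.8
gripper_force: 12.0
time_s: 16.65
ee_pos: [505.4, -112.3, 97.3]
ee_rot: [180.0, 0.0, 7.2]
force: [-2.2, -0.1, 2.2]
gripper_width: 30.4
gripper_force: 12.0
```

The toggle is on the red stop. I'll release, lift clear over the jig and take a final look.

```bash
python3 -m crank '[{"x":0,"y":0,"z":0,"yaw":0,"grip":0.05},{"x":0,"y":0,"z":0,"yaw":0,"grip":0.07},{"x":0,"y":0,"z":0,"yaw":0,"grip":0.07},{"x":0,"y":0,"z":0,"yaw":0,"grip":0.07},{"x":0,"y":0,"z":0,"yaw":0,"grip":0.07}]' 12
python3 -m crank '[{"x":0,"y":0,"z":-0.03,"yaw":0,"grip":0.07},{"x":0,"y":0,"z":-0.06,"yaw":0,"grip":0.07},{"x":0,"y":0,"z":-0.09,"yaw":0,"grip":0.07},{"x":0,"y":0,"z":-0.12,"yaw":0,"grip":0.07},{"x":0,"y":0,"z":-0.12,"yaw":0,"grip":0.07}]'
python3 -m crank '[{"x":0,"y":-0.03,"z":-0.01,"yaw":0,"grip":0.07},{"x":0,"y":-0.06,"z":-0.02,"yaw":0,"grip":0.07},{"x":0,"y":-0.09,"z":-0.03,"yaw":0,"grip":0.07},{"x":0,"y":-0.11,"z":-0.03,"yaw":0,"grip":0.07},{"x":0,"y":-0.11,"z":-0.03,"yaw":0,"grip":0.07}]'
python3 - <<'E'
from workcell import *
import cv2
cv2.imwrite("pics/wrist6.png",grab_frame("wrist")[:,:,::-1])
E
```

```text
time_s: 17.07
ee_pos: [505.8, -112.2, 97.4]
ee_rot: [180.0, -0.0, 7.1]
force: [-0.7, 1.2, 0.6]
gripper_width: 61.7
gripper_force: 0.0
time_s: 17.48
ee_pos: [509.0, -112.9, 223.6]
ee_rot: [179.7, -0.7, 7.2]
force: [0.4, 0.3, 0.9]
gripper_width: 69.9
gripper_force: 0.0
time_s: 17.9
ee_pos: [491.5, 0.0, 247.9]
ee_rot: [-179.9, -0.1, 7.3]
force: [-0.0, -0.4, -0.7]
gripper_width: 69.9
gripper_force: 0.0
```

View pics/wrist6.png

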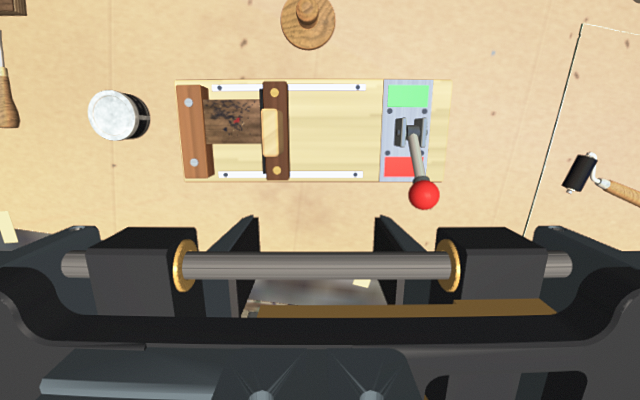

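The block sits square between the fence (column 205) and the pad (column 262). The ball is back over red at (424,194), and the baren, tin and roller look undisturbed.

```bash
python3 -c "
from workcell import *
print(job_done())"
```

```text
the job is handed in; nothing more can be done
None
```

The block is clamped square against the end fence with about 9 N of push, the toggle is locked back on the red side, the bystanders are where they were, and the job was handed in at about 18 s.

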